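# Find the tight place of a slide rail and block it off

### The arm

A 7-joint arm with a two-finger parallel gripper is mounted at the origin on the work surface. World frame = base frame: x ahead of the robot, y to its left, z up, the work surface at z = 0. Lengths are in m, angles in rad, forces in N, time in s.
With the tool pointing down it reaches from about 0.4 to 0.85 m from the base axis. Payload 4.5 kg.
Tool frame: the origin (TCP) lies on the centre line of the jaws, within the pads' length; the fingertips stand 8 mm ahead of it and the grasp point (between the pads) lies 11 mm behind it; z points along the fingers, x is the direction in which the jaws open and shut, and the axes are right-handed (so a half turn about z gives the same grasp; the last joint's range is limited). The gripper opens to 88 mm and grips with 3 to 60 N. Pads are 18 mm wide; open, the fingers measure 123 mm over their backs; the gripper's body (75 mm by 187 mm) begins 45 mm behind the grasp point.
Start: joints at [-1.098, 0.689, -0.195, 1.565, 0.157, 0.902, -0.215], TCP at [0.266, 0.566, 0.247] pointing down, gripper open.
Joint ranges: [-3.01, 3.01], [-0.46, 2.08], [-1.47, 1.51], [0.13, 2.56], [-1, 4.14], [0.04, 2.09], [-2.66, 2.66]. Speed limits (rad/s): [2.57, 2.57, 3.14, 3.14, 3.14, 3.14, 3.14].

### API

Orientations are given as a unit quaternion [x, y, z, w].
In Python, from plant import r gives the robot as it stands.
- The arm moves only by the shell command python3 -m pendant 'ROWS' [FORCE]. ROWS is JSON, a list of rows, each a list of 3 entries, a list of its own where there are three numbers: the turn, a rotation vector about the tool's x, y, z in rad, then the shift along the tool's x, y, z in m, then the opening, from 0 (shut) to 1 (fully open). In form: [[[wx, wy, wz], [tx, ty, tz], claw], ...]. A call has 1 to 10 rows; each row is the pose to reach, as a shift and turn from the pose commanded when the call began, along the tool's axes at that moment; what a row does not reach only later rows make up. A row lasts 1/10 s, in which the tool goes at most 50 mm and 8.59 degrees, less where a joint would pass 70% of its speed; a pose out of reach is approached as far as the arm can. A call with a gripper value outside its range is refused whole. The fingers move at their own pace and stop on an object; FORCE is the grip in N (left out, the last holds). Time passes only in rows, so rows that repeat a pose let the fingers close. It gives the time, the measured TCP pose, the force and the opening at its end, in the units of the state.
- r.get_state(): the state, without advancing time (a new reading comes with each control period).
- r.snapshot(name): name is "side" or "top"; returns a dict with "image" (420x560x3 uint8, red, green, blue), "mtx" (3x3 intrinsics, pixels), "dist" ([k1, k2, p1, p2, k3] as OpenCV has them; the pictures are not rectified), "R" (3x3) and "t" (3): a world point X has camera coordinates R X + t. Camera axes: x right, y down, z forward; pixel columns grow to the right and rows downward; lengths in m; the calibration is good to about 2 mm. A picture is of the moment at which its call begins. There is no depth.
- r.finish_job(): hands the job in, once; it reports no verdict.
The state is a dict: "clock": time; "q": joint angles; "qd": joint speeds; "joint_torque": joint torques, N m; "tool_pos": TCP position; "eef_rot": TCP orientation; "contact_force": force on the tool from outside, world axes, zero at the start; "moment": the same for the moment, N m; "opening": opening from 0.0 (shut) to 1.0 (fully open).
Only numpy, scipy, OpenCV 4.12 (cv2) and the standard library are available. Lean on these libraries where they do the work, as an engineer would, in place of code of your own. Each camera call takes 0.05 s, during which the arm holds its last target. There are 200 camera calls.

### The job

The carriage of this slide rail binds somewhere on the side of its white tell-tale block, the one between the rails. Slide it that way gently, pushing the tell-tale ahead of it, until you feel it bind, and do not force it; then draw it back until it stands about 80 mm clear of the tell-tale, which must stay where the carriage left it, so keep your hands off it. Then set the plain steel saddle block gently on the rails, in the gap between carriage and tell-tale with its tongue down between the rails, let go, and leave the other things on the bench alone.

Things in the scene. Friction and masses are not known exactly. Their poses are not given: they have to be found in the camera images.
- rail: Fixed slide rail: dark base plate 150 (x) x 420 (y) x 12 mm with two steel rails along its y, each 24 mm wide, centred 48 mm either side of the middle, tops 40 mm above the bench; a 72 mm wide open trough between them, floor at 12 mm. Origin: centre of the underside, on the bench. The tight place is sought by sliding the carriage in this body's +y direction.
- carriage (a joint): Carriage position along the rail (m), growing in the rail's +y. It runs free with about 1.2 N of friction and stays where left. The tight place begins somewhere between 0.15 and 0.23; it can be drawn back to -0.02. The carriage is an aluminium plate 130 (x) x 90 (y) mm lying on the rails, 40 to 60 mm above the bench, with a black upright grip plate in its middle.
- carriage_grip (a point): Centre of the top edge of the carriage's black grip plate, 122 mm above the bench, on the rail's middle line. The grip plate is 50 mm (x) x 20 mm (y, along the track) and stands on the carriage from 60 to 122 mm above the bench. Axes as the rail.
- carriage_front (a point): Centre of the carriage's front (+y) end face, 45 mm ahead of the grip plate's centre, 50 mm above the bench. Axes as the rail.
- telltale_face (a point): Middle of the tell-tale's rear (-y) face, 50 mm above the bench. Its y distance ahead of carriage_front is the gap between carriage and tell-tale. Axes as the rail.
- bind (a joint): How far the carriage is pressed into the tight place (m): 0 while it runs free; resistance grows 0.8 N per mm to a solid end at 0.030, and pushes the carriage back out if let go. Felt properly past 0.0025 (about 2 N over the running friction and the tell-tale's drag); past 0.018 (about 14 N) it is forced. Where it lies cannot be seen.
- saddle: Loose plain steel block, about 0.5 kg, origin at the centre of its underside: tongue 56 (x) x 44 (y) x 20 mm, above it a crossbar 130 x 44 x 22 mm, on that an upright grip fin 18 (x) x 44 (y) x 48 mm; 90 mm high. Starts upright on the bench. In place, the crossbar rests on both rails (origin 20 mm above the bench), its x across the rail either way round; the tongue has 8 mm of play each side.
- saddle_grip (a point): Centre of the top edge of the saddle's fin, 90 mm above its underside.
- manifold: Bystander: clear plastic block 70 x 160 x 35 mm with four white fittings on top, origin at the centre of its underside.
- bottle: Bystander: white plastic jar, 68 mm diameter, 150 mm high, origin at the centre of its underside.
- beaker: Bystander: open glass, 70 mm rim diameter, 90 mm high, origin at the centre of its underside.
- telltale: Tell-tale: white plastic block 62 (x) x 20 (y) mm sliding between the rails, top 57 mm above the bench. It starts ahead of the carriage, whose front face pushes it along (1 N of drag), and stays at the farthest place reached. Origin on the bench, below the middle of its rear (-y) face. Axes as the rail.
Things that resemble listed ones, but are neither listed nor needed, are in the scene too. Leave any green or turquoise look-alike of the saddle alone.

How it is judged:
By the outcome, as a careful person would: the job done as asked, in the order asked, and still so for the second after the job is handed in, with the robot touching nothing.
It also fails if it takes over 69 s, if anything falls off the work surface, if the arm or the gripper's body presses on something with over 40 N, if the wrist force passes 120 N, or if a joint passes its speed limit or range.

## Working session

There is one attempt and no reset: what is moved stays moved. The work goes in short steps, Python scripts to look and compute and a shell command to move; the robot and the scene stay as the last step left them, time stands still between calls to the robot, and variables do not carry over. Pictures are saved under pics/ and viewed, about 8 in all and at most 12, crops included, and the job is handed in when it is done.

```bash
mkdir -p pics; ls; python3 - <<'E'
from plant import r
import cv2
for n in("top","side"):
    s=r.snapshot(n); cv2.imwrite(f"pics/{n}0.png",s["image"][:,:,::-1])
    print(n,s["mtx"].round(1).tolist() if hasattr(s["mtx"],'round') else s["mtx"],s["R"],s["t"],s["dist"])
print(r.get_state())
E
```

```text
pics
top [[456.4, 0.0, 278.5], [0.0, 456.4, 203.7], [0.0, 0.0, 1.0]] [[ 0.00352834 -0.9998794  -0.01512391]
 [-0.99129084 -0.00150624 -0.1316822 ]
 [ 0.13164354  0.01545681 -0.99117661]] [-0.07225284  0.56464542  1.02606764] [-0.09976229  0.          0.          0.          0.        ]
side [[496.5, 0.0, 268.1], [0.0, 496.5, 212.2], [0.0, 0.0, 1.0]] [[-0.98539743 -0.16976616 -0.01309037]
 [-0.10842323  0.68489486 -0.72052997]
 [ 0.13128714 -0.70858908 -0.69330023]] [0.52543297 0.19977021 0.96004103] [-0.04518521  0.          0.          0.          0.        ]
{'clock': 0.1, 'q': array([-1.09823714,  0.6899275 , -0.19452087,  1.56622135,  0.15727187,
        0.9025142 , -0.21512896]), 'qd': array([-0.00038677, -0.00195896, -0.00268627, -0.00267113, -0.00010065,
        0.00238478,  0.00110402]), 'joint_torque': array([-3.85545020e-03, -5.28495741e+01, -1.27201114e+00, -1.53838438e+01,
       -5.25941723e-02,  1.92897387e-03,  3.72617239e-05]), 'tool_pos': array([0.26530692, 0.56528155, 0.24597813]), 'eef_rot': array([ 8.44034940e-01,  5.36287527e-01, -6.82340488e-04,  4.92203162e-04]), 'contact_force': array([-0.70460763, -0.4783025 , -0.5881858 ]), 'moment': array([0.05355945, 0.0071146 , 0.02105612]), 'opening': 1.001960274780251}
```

View pics/top0.png

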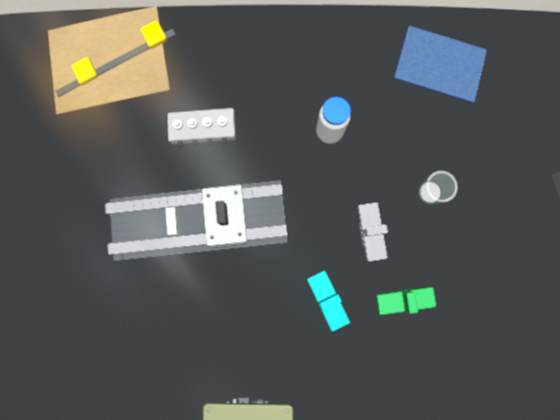

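View pics/side0.png

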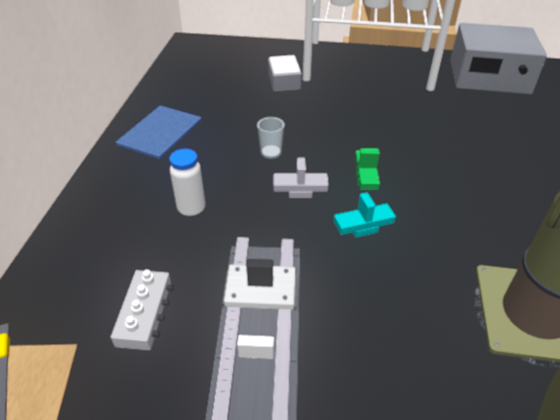

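The top view shows the rail running along world y (left is +y), with the carriage at (224,215), the tell-tale at (171,220), the steel saddle at (373,232) and the look-alikes at (329,300) and (406,300). The side view agrees. Next I'll measure.

```bash
cat > h.py <<'E'
import numpy as np,cv2
from plant import r
def cast(s,px,z):
    u=cv2.undistortPoints(np.array(px,float).reshape(-1,1,2),np.array(s["mtx"]),np.array(s["dist"])).reshape(-1,2)
    R=np.array(s["R"]);t=np.array(s["t"]);C=-R.T@t
    d=np.c_[u,np.ones(len(u))]@R
    return C+d*((z-C[2])/d[:,2])[:,None]
def rects(s,roi,f,amin=30):
    x0,y0,x1,y1=roi;im=s["image"][y0:y1,x0:x1].astype(int)
    m=f(im).astype(np.uint8)
    out=[]
    for c in cv2.findContours(m,cv2.RETR_EXTERNAL,cv2.CHAIN_APPROX_NONE)[0]:
        if cv2.contourArea(c)>=amin: out.append((cv2.contourArea(c),c.reshape(-1,2)+[x0,y0]))
    return sorted(out,key=lambda a:-a[0])
def show(s,roi,k,name):
    x0,y0,x1,y1=roi
    cv2.imwrite(name,cv2.resize(s["image"][y0:y1,x0:x1,::-1],None,fx=k,fy=k,interpolation=cv2.INTER_CUBIC))
E
python3 - <<'E'
from h import *
s=r.snapshot("top");im=s["image"]
for p in[(215,200),(240,235),(171,220),(150,205),(150,243),(368,215),(382,230),(378,250),(222,212)]:print(p,im[p[1],p[0]])
show(s,(95,170,295,270),4,"pics/rail.png");show(s,(340,190,410,270),7,"pics/sad.png")
a=np.hstack([cv2.resize(cv2.imread("pics/rail.png"),(800,400))]);b=cv2.imread("pics/sad.png")
E
```

```text
(215, 200) [246 252 248]
(240, 235) [156 163 164]
(171, 220) [255 255 255]
(150, 205) [211 211 218]
(150, 243) [213 213 219]
(368, 215) [217 217 224]
(382, 230) [219 218 225]
(378, 250) [218 218 225]
(222, 212) [104 108 108]
```

View pics/rail.png

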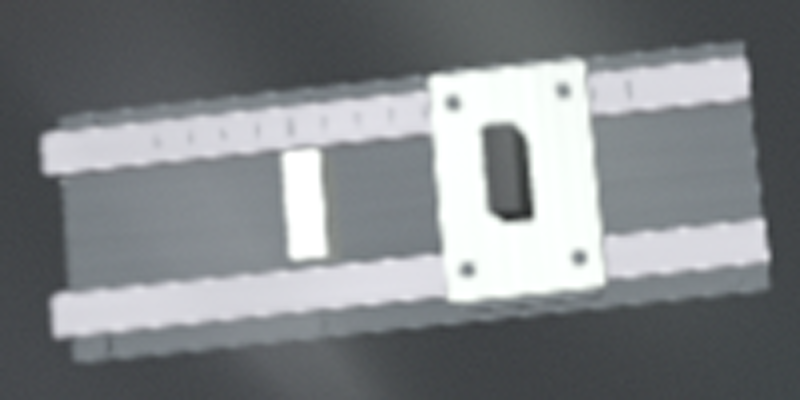

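View pics/sad.png

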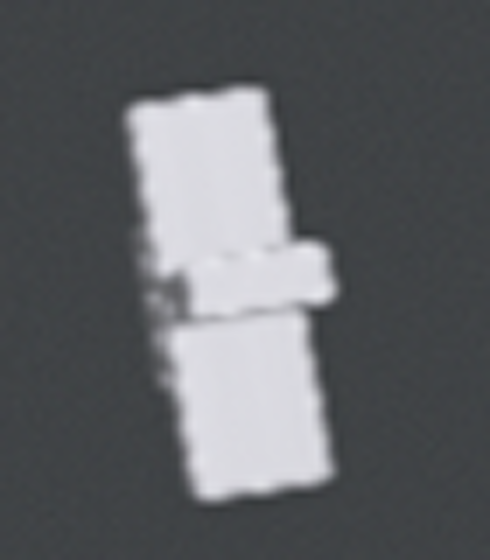

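The crops are clear, so I'll cast the corners to the known heights.

```bash
python3 - <<'E'
from h import *
s=r.snapshot("top")
def c(name,p,k,o,z):
    P=cast(s,np.array(p)/k+np.array(o)-0.4*(k>1)*0,z)[:,:2]
    L=[np.linalg.norm(P[i]-P[(i+1)%4]) for i in range(4)]
    v=(P[2]-P[1])+(P[3]-P[0]) ; w=(P[0]-P[1])+(P[3]-P[2])
    print(name,"centre",P.mean(0).round(4),"sides",np.round(L,3),"ang(1-2)",np.degrees(np.arctan2(v[1],v[0])).round(1),"ang(1-0)",np.degrees(np.arctan2(w[1],w[0])).round(1))
o=(95,170)
c("carr",[(430,73),(585,60),(605,288),(447,300)],4,o,.06)
c("tt",[(283,151),(320,149),(327,258),(290,261)],4,o,.057)
c("rails",[(42,132),(748,57),(768,262),(56,338)],4,o,.04)
o=(340,190)
c("bar",[(125,105),(268,87),(333,478),(198,500)],7,o,.042)
c("fin",[(187,262),(325,240),(337,298),(187,318)],7,o,.09)
st=r.get_state();x=st["eef_rot"];print(st["tool_pos"],np.degrees(2*np.arctan2(x[1],x[0])))
E
```

```text
carr centre [0.5359 0.0526] sides [0.09  0.131 0.09  0.131] ang(1-2) -174.3 ang(1-0) 94.7
tt centre [0.5213 0.1748] sides [0.022 0.063 0.021 0.064] ang(1-2) -174.4 ang(1-0) 94.1
rails centre [0.5275 0.1237] sides [0.421 0.12  0.418 0.122] ang(1-2) -173.8 ang(1-0) 96.3
bar centre [ 0.4996 -0.2887] sides [0.048 0.13  0.045 0.132] ang(1-2) -171.2 ang(1-0) 98.1
fin centre [ 0.4999 -0.2884] sides [0.044 0.019 0.048 0.018] ang(1-2) -175.2 ang(1-0) 98.2
[0.26542066 0.56545478 0.2462304 ] 64.85961814766527
```

```bash
cat > to.py <<'E'
import sys
from h import *
from scipy.spatial.transform import Rotation as Ro
st=r.get_state();p=np.array(st["tool_pos"]);q=Ro.from_quat(st["eef_rot"])
x,y,z,a=map(float,sys.argv[1:]);a=np.radians(a)
T=Ro.from_matrix(np.array([[np.cos(a),np.sin(a),0],[np.sin(a),-np.cos(a),0],[0,0,-1]]))
print("turn",(q.inv()*T).as_rotvec().round(4),"shift",q.inv().apply(np.array([x,y,z])-p).round(4))
E
python3 -m pendant '[[[0,0,-0.1],[-0.035,0.046,0],1],[[0,0,-0.2],[-0.07,0.093,0],1],[[0,0,-0.3],[-0.105,0.139,0.01],1],[[0,0,-0.4],[-0.14,0.185,0.01],1],[[0,0,-0.5],[-0.175,0.231,0.02],1],[[0,0,-0.552],[-0.21,0.278,0.02],1],[[0,0,-0.552],[-0.245,0.324,0.03],1],[[0,0,-0.552],[-0.28,0.37,0.035],1],[[0,0,-0.552],[-0.315,0.417,0.04],1],[[0,0,-0.552],[-0.349,0.463,0.046],1]]'; python3 to.py 0.536 0.0526 0.20 96.5
```

```text
clock: 1.2
tool_pos: [0.4986, 0.1234, 0.2087]
eef_rot: [0.666, 0.746, 0.0, 0.0]
contact_force: [0.5, -0.2, -0.7]
opening: 1.002
turn [ 0.0002 -0.0001 -0.0002] shift [-0.0745  0.0292  0.0087]
```

```bash
python3 -m pendant '[[[0,0,0],[0,0,0],1],[[0,0,0],[0,0,0],1]]'; python3 to.py 0.536 0.0526 0.097 96.5
```

```text
clock: 1.4
tool_pos: [0.4982, 0.1239, 0.2085]
eef_rot: [0.667, 0.745, -0.0, -0.0]
contact_force: [0.6, 0.8, 1.0]
opening: 1.005
turn [-0.0004  0.     -0.004 ] shift [-0.075   0.0298  0.1115]
```

```bash
python3 -m pendant '[[[0,0,0],[-0.04,0.015,0],1],[[0,0,0],[-0.075,0.030,0.01],1],[[0,0,0],[-0.075,0.030,0.04],1],[[0,0,0],[-0.075,0.030,0.07],1],[[0,0,0],[-0.075,0.030,0.09],1],[[0,0,0],[-0.075,0.030,0.105],1],[[0,0,0],[-0.075,0.030,0.111],1],[[0,0,0],[-0.075,0.030,0.111],1]]'; python3 to.py 0.536 0.0526 0.097 96.5
python3 - <<'E'
from h import *
s=r.snapshot("side");show(s,(180,150,380,300),4,"pics/g1.png")
E
```

```text
clock: 2.2
tool_pos: [0.5355, 0.056, 0.0975]
eef_rot: [0.665, 0.747, -0.0, -0.001]
contact_force: [0.1, 0.3, -0.4]
opening: 0.999
turn [-0.0011 -0.0008  0.0024] shift [-0.0034  0.0001  0.0005]
```

View pics/g1.png

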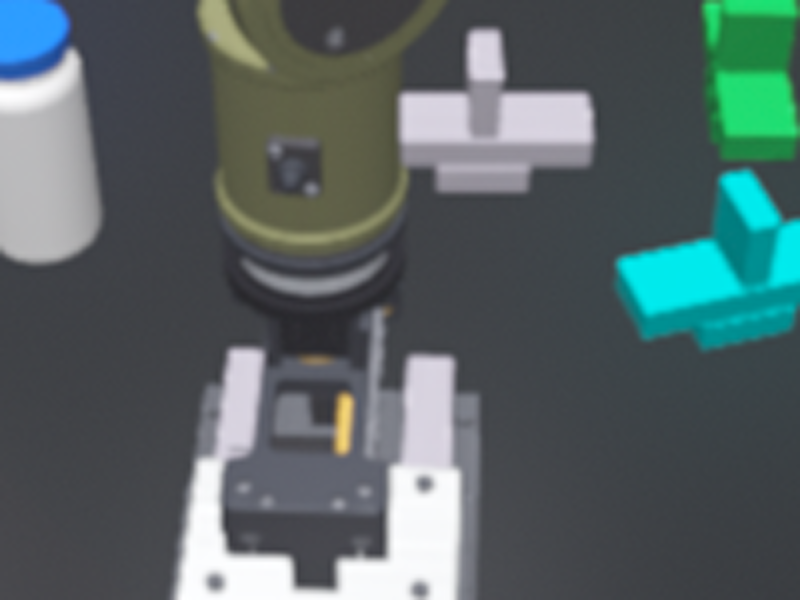

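The hand straddles the carriage plate, with the front finger at about (305,480) in the crop. I'll close on it.

```bash
python3 -m pendant '[[[0,0,0],[-0.003,0,0],0.3],[[0,0,0],[-0.003,0,0],0.2],[[0,0,0],[-0.003,0,0],0.1],[[0,0,0],[-0.003,0,0],0.1],[[0,0,0],[-0.003,0,0],0.1],[[0,0,0],[-0.003,0,0],0.1],[[0,0,0],[-0.003,0,0],0.1],[[0,0,0],[-0.003,0,0],0.1]]' 25; python3 to.py 0.536 0.0526 0.097 96.5
```

```text
clock: 3.05
tool_pos: [0.5365, 0.0513, 0.0978]
eef_rot: [0.666, 0.746, 0.0, -0.0]
contact_force: [-0.6, 1.8, 0.7]
opening: 0.3
turn [ 0.     -0.0002 -0.0002] shift [ 0.0013 -0.0003  0.0008]
```

```bash
python3 -m pendant '[[[0,0,0],[0,0,0],0.1],[[0,0,0],[0,0,0],0.1],[[0,0,0],[0,0,0],0.1],[[0,0,0],[0,0,0],0.1]]' 25;python3 -m pendant '[[[0,0,0],[0.01,0,0],0.1],[[0,0,0],[0.02,0,0],0.1],[[0,0,0],[0.03,0,0],0.1],[[0,0,0],[0.04,0,0],0.1],[[0,0,0],[0.04,0,0],0.1]]'
```

```text
clock: 3.45
tool_pos: [0.5364, 0.0514, 0.0978]
eef_rot: [0.666, 0.746, 0.0, -0.0]
contact_force: [-0.3, 1.2, 0.1]
opening: 0.23
clock: 3.95
tool_pos: [0.5316, 0.0942, 0.0978]
eef_rot: [0.665, 0.747, 0.001, -0.001]
contact_force: [0.6, 1.9, -1.6]
opening: 0.222
```

```bash
python3 -m pendant '[[[0,0,0],[0.01,0,0],0.1],[[0,0,0],[0.02,0,0],0.1],[[0,0,0],[0.03,0,0],0.1],[[0,0,0],[0.03,0,0],0.1]]'; for i in 1 ; do python3 -m pendant '[[[0,0,0],[0.003,0,0],0.1],[[0,0,0],[0.006,0,0],0.1],[[0,0,0],[0.009,0,0],0.1]]' ;python3 -m pendant '[[[0,0,0],[0.002,0,0],0.1]]';python3 -m pendant '[[[0,0,0],[0.002,0,0],0.1]]';done
```

```text
clock: 4.35
tool_pos: [0.5283, 0.1237, 0.0978]
eef_rot: [0.665, 0.747, 0.001, -0.001]
contact_force: [0.8, 1.5, -1.5]
opening: 0.226
clock: 4.65
tool_pos: [0.5277, 0.1288, 0.0978]
eef_rot: [0.666, 0.746, -0.0, 0.0]
contact_force: [2.8, -3.0, -1.7]
opening: 0.228
clock: 4.75
tool_pos: [0.5275, 0.1314, 0.0978]
eef_rot: [0.666, 0.746, -0.0, 0.0]
contact_force: [1.8, -2.9, -2.8]
opening: 0.224
clock: 4.85
tool_pos: [0.5272, 0.1334, 0.0978]
eef_rot: [0.666, 0.746, -0.0, 0.0]
contact_force: [2.7, -1.4, -1.6]
opening: 0.227
```

```bash
for i in 1 2 3; do python3 -m pendant '[[[0,0,0],[0.002,0,0],0.1],[[0,0,0],[0.004,0,0],0.1]]' | grep -E "pos|force";done
```

```text
tool_pos: [0.5267, 0.1377, 0.0978]
contact_force: [3.1, -2.0, -2.4]
tool_pos: [0.5263, 0.1418, 0.0978]
contact_force: [2.4, -2.2, -2.2]
tool_pos: [0.5259, 0.1458, 0.0978]
contact_force: [2.7, -2.4, -4.1]
```

```bash
python3 -m pendant '[[[0,0,0],[0.002,0,0],0.1],[[0,0,0],[0.004,0,0],0.1]]' | grep -E "pos|force"
```

```text
tool_pos: [0.5254, 0.1498, 0.0978]
contact_force: [3.5, -2.2, -4.1]
```

```bash
for i in 1 2 3; do python3 -m pendant '[[[0,0,0],[0.002,0,0],0.1],[[0,0,0],[0.004,0.0003,0],0.1]]' | grep -E "pos|force";done
```

```text
tool_pos: [0.525, 0.1537, 0.0978]
contact_force: [1.8, -1.9, -2.1]
tool_pos: [0.5245, 0.1577, 0.0977]
contact_force: [1.7, -2.4, -1.3]
tool_pos: [0.5241, 0.1616, 0.0978]
contact_force: [1.2, -1.9, -0.9]
```

```bash
python3 -m pendant '[[[0,0,0],[0.002,0,0],0.1],[[0,0,0],[0.004,0,0],0.1]]' | grep -E "pos|force"
```

```text
tool_pos: [0.5237, 0.1656, 0.0978]
contact_force: [0.1, -1.5, 0.0]
```

```bash
for i in 1 2 3; do python3 -m pendant '[[[0,0,0],[0.002,0,0],0.1],[[0,0,0],[0.004,0.0001,0],0.1]]' | grep -E "pos|force";done
```

```text
tool_pos: [0.5233, 0.1696, 0.0977]
contact_force: [-0.7, -2.1, 1.3]
tool_pos: [0.5229, 0.1736, 0.0978]
contact_force: [-3.3, -2.3, 2.5]
tool_pos: [0.5224, 0.1775, 0.0977]
contact_force: [-3.0, -2.5, 3.5]
```

```bash
python3 -m pendant '[[[0,0,0],[0.002,0,0],0.1],[[0,0,0],[0.004,0,0],0.1]]' | grep -E "pos|force"
```

```text
tool_pos: [0.522, 0.1815, 0.0977]
contact_force: [-4.7, -2.8, 2.9]
```

```bash
for i in 1 2 3; do python3 -m pendant '[[[0,0,0],[0.002,-0.0003,0],0.1],[[0,0,0],[0.004,-0.0003,0],0.1]]' | grep -E "pos|force";done
```

```text
tool_pos: [0.5216, 0.1855, 0.0978]
contact_force: [-4.8, -3.7, 3.3]
tool_pos: [0.5211, 0.1895, 0.0977]
contact_force: [-4.0, -3.0, 2.8]
tool_pos: [0.5206, 0.1933, 0.0977]
contact_force: [-4.3, -3.7, 2.9]
```

```bash
python3 -m pendant '[[[0,0,0],[0.002,0,0],0.1],[[0,0,0],[0.004,0,0],0.1]]' | grep -E "pos|force"
```

```text
tool_pos: [0.5203, 0.1961, 0.0977]
contact_force: [-3.4, -5.1, 3.7]
```

```bash
for i in 1 2; do python3 -m pendant '[[[0,0,0],[0.002,-0.0003,0],0.1],[[0,0,0],[0.002,-0.0003,0],0.1]]' | grep -E "pos|force";done
```

```text
tool_pos: [0.5201, 0.1978, 0.0978]
contact_force: [-2.0, -6.1, 3.6]
tool_pos: [0.52, 0.199, 0.0978]
contact_force: [-1.3, -7.9, 3.5]
```

Bind felt: about 5 N over the running force, with the position lagging. I'll draw back 80 mm.

```bash
python3 to.py 0.5291 0.1195 0.0978 96.4; python3 -m pendant '[[[0,0,0],[-0.01,0,0],0.1],[[0,0,0],[-0.02,0,0],0.1],[[0,0,0],[-0.03,0,0],0.1],[[0,0,0],[-0.04,0,0],0.1],[[0,0,0],[-0.05,0,0],0.1],[[0,0,0],[-0.06,0,0],0.1],[[0,0,0],[-0.07,0,0],0.1],[[0,0,0],[-0.08,0,0],0.1],[[0,0,0],[-0.08,0,0],0.1],[[0,0,0],[-0.08,0,0],0.1]]'; python3 to.py 0.5291 0.1195 0.0978 96.4
```

```text
turn [ 0.0005  0.0031 -0.0002] shift [-0.0801  0.0002  0.0002]
clock: 9.45
tool_pos: [0.5287, 0.1205, 0.0978]
eef_rot: [0.666, 0.746, -0.0, 0.001]
contact_force: [2.0, -0.8, -4.1]
opening: 0.226
turn [0.0006 0.001  0.0002] shift [-0.0011  0.0003  0.    ]
```

```bash
python3 -m pendant '[[[0,0,0],[-0.001,0,0],0.1],[[0,0,0],[-0.001,0,0],0.1],[[0,0,0],[-0.001,0,0],0.6],[[0,0,0],[-0.001,0,0],0.6],[[0,0,0],[-0.001,0,0],0.6],[[0,0,0],[-0.001,0,0],0.6]]'; python3 -m pendant '[[[0,0,0],[0,0,-0.01],0.7],[[0,0,0],[0,0,-0.03],0.8],[[0,0,0],[0,0,-0.06],1],[[0,0,0],[0,0,-0.1],1],[[0,0,0],[0,0,-0.13],1],[[0,0,0],[0,0,-0.13],1]]'; python3 to.py 0.4998 -0.2886 0.20 8.1;python3 to.py 0.4998 -0.2886 0.20 188.1
python3 - <<'E'
from h import *
print(r.get_state()["q"].round(2))
s=r.snapshot("top");show(s,(95,170,295,270),4,"pics/rail2.png")
E
```

```text
clock: 10.05
tool_pos: [0.5282, 0.121, 0.098]
eef_rot: [0.666, 0.746, 0.0, -0.0]
contact_force: [0.6, 0.4, 0.4]
opening: 0.562
clock: 10.65
tool_pos: [0.5305, 0.1219, 0.2324]
eef_rot: [0.666, 0.746, 0.004, 0.002]
contact_force: [0.4, 0.1, -0.6]
opening: 1.0
turn [ 0.0053 -0.0082  1.5424] shift [-0.4044 -0.0771  0.031 ]
turn [ 0.0082  0.0053 -1.5992] shift [-0.4044 -0.0771  0.031 ]
[-0.06  0.62 -0.42  1.83  0.35  0.76  1.03]
```

View pics/rail2.png

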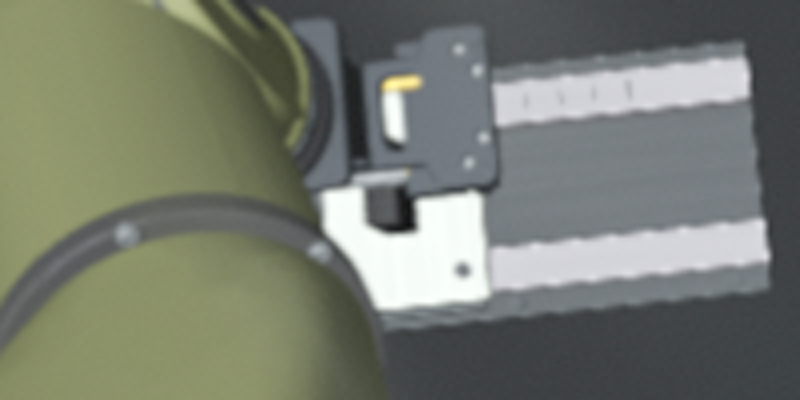

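The hand hides the tell-tale here: only the carriage, at about (430,250), is in view. I'll check the gap once it is clear. Now to the saddle.

```bash
python3 -m pendant '[[[0,0,0.14],[-0.03,-0.007,0],1],[[0,0,0.28],[-0.07,-0.014,0],1],[[0,0,0.42],[-0.11,-0.021,0],1],[[0,0,0.56],[-0.15,-0.028,0],1],[[0,0,0.7],[-0.19,-0.035,0],1],[[0,0,0.84],[-0.23,-0.042,0],1],[[0,0,0.98],[-0.27,-0.049,0],1],[[0,0,1.12],[-0.31,-0.056,0.01],1],[[0,0,1.26],[-0.35,-0.065,0.02],1],[[0,0,1.4],[-0.385,-0.073,0.025],1]]';python3 -m pendant '[[[0,0,0.14],[0,0,0],1],[[0,0,0.14],[0,0,0],1],[[0,0,0.14],[0,0,0],1]]'; python3 to.py 0.4998 -0.2886 0.065 8.1
python3 - <<'E'
from h import *
print(r.get_state()["q"].round(2))
s=r.snapshot("top");show(s,(95,170,295,270),4,"pics/rail3.png")
E
```

```text
clock: 11.7
tool_pos: [0.4973, -0.2719, 0.2009]
eef_rot: [0.99, 0.138, -0.002, -0.001]
contact_force: [0.1, -0.3, -0.2]
opening: 0.999
clock: 12.0
tool_pos: [0.4989, -0.2688, 0.202]
eef_rot: [0.997, 0.074, -0.001, -0.001]
contact_force: [0.3, 0.0, -1.6]
opening: 1.004
turn [-0.0015  0.0014  0.0074] shift [-0.0019  0.02    0.137 ]
[ 0.42  0.67 -0.01  1.79  0.01  0.68  0.55]
```

View pics/rail3.png

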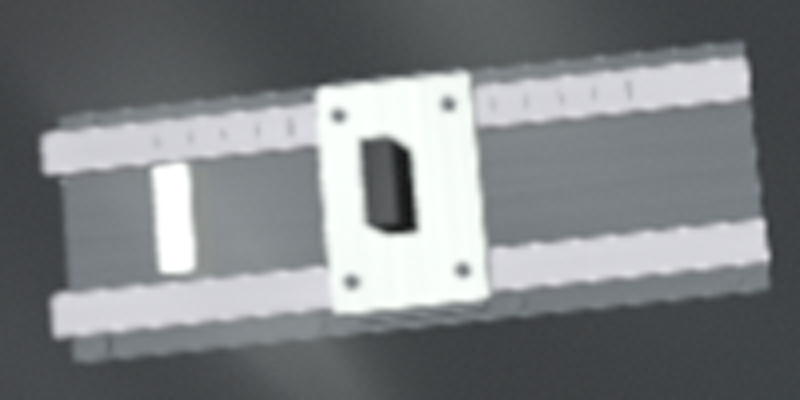

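The gap is clear and the tell-tale (150–195, 164–274) stands ahead of the carriage's front edge (315–333). I'll measure it and lower to the saddle.

```bash
python3 - <<'E'
from h import *
s=r.snapshot("top");o=np.array((95,170))
C=cast(s,np.array([(315,88),(470,72),(490,298),(333,313)])/4+o,.06)[:,:2]
T=cast(s,np.array([(150,166),(190,164),(195,271),(159,274)])/4+o,.057)[:,:2]
a=np.radians(96.4);d=np.array([np.cos(a),np.sin(a)])
f=C.mean(0)+.045*d;g=T.mean(0)-.01*d
print(C.mean(0),T.mean(0),"gap",(g-f)@d,"front",f,"face",g,"mid",(f+g)/2)
E
python3 -m pendant '[[[0,0,0.007],[-0.002,0.02,0.04],1],[[0,0,0.007],[-0.002,0.02,0.08],1],[[0,0,0.007],[-0.002,0.02,0.11],1],[[0,0,0.007],[-0.002,0.02,0.13],1],[[0,0,0.007],[-0.002,0.02,0.138],1],[[0,0,0.007],[-0.002,0.02,0.138],1],[[0,0,0.007],[-0.002,0.02,0.138],1]]'; python3 to.py 0.4998 -0.2886 0.064 8.1
```

```text
[0.52851938 0.11838752] [0.51291351 0.25157348] gap 0.0790955070580469 front [0.52350328 0.16310708] face [0.5140282 0.2416358] mid [0.51876574 0.20237144]
clock: 12.8
tool_pos: [0.5009, -0.2901, 0.0657]
eef_rot: [0.998, 0.069, 0.001, 0.0]
contact_force: [0.0, 0.2, 0.3]
opening: 0.999
turn [ 0.0006 -0.0015 -0.0033] shift [-0.0009 -0.0016  0.0017]
```

```bash
python3 -m pendant '[[[0,0,0],[-0.001,-0.0015,0.001],0.1],[[0,0,0],[-0.001,-0.0015,0.001],0.1],[[0,0,0],[-0.001,-0.0015,0.001],0.1],[[0,0,0],[-0.001,-0.0015,0.001],0.1],[[0,0,0],[-0.001,-0.0015,0.001],0.1],[[0,0,0],[-0.001,-0.0015,0.001],0.1],[[0,0,0],[-0.001,-0.0015,0.001],0.1],[[0,0,0],[-0.001,-0.0015,0.001],0.1],[[0,0,0],[-0.001,-0.0015,0.001],0.1],[[0,0,0],[-0.001,-0.0015,0.001],0.1]]' 35;python3 -m pendant '[[[0,0,0],[0,0,0],0.1],[[0,0,0],[0,0,0],0.1],[[0,0,0],[0,0,0],0.1],[[0,0,0],[0,0,0],0.1]]'
python3 -m pendant '[[[0,0,0],[0,0,-0.01],0.1],[[0,0,0],[0,0,-0.03],0.1],[[0,0,0],[0,0,-0.07],0.1],[[0,0,0],[0,0,-0.11],0.1],[[0,0,0],[0,0,-0.14],0.1],[[0,0,0],[0,0,-0.15],0.1],[[0,0,0],[0,0,-0.15],0.1]]';  python3 to.py 0.5188 0.2024 0.21 6.4
```

```text
clock: 13.8
tool_pos: [0.5, -0.2886, 0.0639]
eef_rot: [0.998, 0.069, 0.001, 0.0]
contact_force: [2.0, 0.6, -1.1]
opening: 0.2
clock: 14.2
tool_pos: [0.4994, -0.2887, 0.0639]
eef_rot: [0.998, 0.069, 0.0, 0.0]
contact_force: [3.1, 0.7, 0.8]
opening: 0.2
clock: 14.9
tool_pos: [0.4982, -0.2891, 0.2145]
eef_rot: [0.998, 0.068, 0.0, 0.0]
contact_force: [0.8, -0.3, -5.1]
opening: 0.199
turn [ 0.0006 -0.      0.0246] shift [ 0.0872 -0.4842  0.0042]
```

```bash
python3 -m pendant '[[[0,0,0],[0.005,-0.025,0],0.1],[[0,0,0],[0.012,-0.065,0],0.1],[[0,0,0],[0.02,-0.11,0],0.1],[[0,0,0],[0.028,-0.155,0],0.1],[[0,0,0.025],[0.036,-0.2,0],0.1],[[0,0,0.025],[0.044,-0.245,0],0.1],[[0,0,0.025],[0.052,-0.29,0],0.1],[[0,0,0.025],[0.06,-0.335,0],0.1],[[0,0,0.025],[0.068,-0.38,0],0.1],[[0,0,0.025],[0.076,-0.42,0],0.1]]';python3 -m pendant '[[[0,0,0],[0.006,-0.03,0],0.1],[[0,0,0],[0.008,-0.05,0],0.1],[[0,0,0],[0.008,-0.05,0],0.1],[[0,0,0],[0.008,-0.05,0],0.1]]';  python3 to.py 0.5188 0.2024 0.13 6.4
```

```text
clock: 15.9
tool_pos: [0.5146, 0.1395, 0.2114]
eef_rot: [0.998, 0.057, -0.003, 0.001]
contact_force: [-0.1, -0.2, -4.5]
opening: 0.201
clock: 16.3
tool_pos: [0.5176, 0.1872, 0.2118]
eef_rot: [0.998, 0.056, -0.002, 0.001]
contact_force: [0.9, -0.8, -4.4]
opening: 0.203
turn [0.0023 0.0045 0.0009] shift [ 0.0032 -0.0151  0.0818]
```

```bash
python3 -m pendant '[[[0.002,0.0045,0],[0.003,-0.015,0],0.1],[[0.002,0.0045,0],[0.003,-0.015,0.02],0.1],[[0.002,0.0045,0],[0.003,-0.015,0.05],0.1],[[0.002,0.0045,0],[0.003,-0.015,0.08],0.1],[[0.002,0.0045,0],[0.003,-0.015,0.095],0.1],[[0.002,0.0045,0],[0.003,-0.015,0.1],0.1],[[0.002,0.0045,0],[0.003,-0.015,0.1],0.1]]';  python3 to.py 0.5188 0.2024 0.112 6.4
python3 - <<'E'
from h import *
s=r.snapshot("side");show(s,(180,230,340,410),3.3,"pics/g2.png")
E
```

```text
clock: 17.0
tool_pos: [0.5203, 0.203, 0.1132]
eef_rot: [0.998, 0.055, 0.002, -0.001]
contact_force: [0.9, -0.1, -4.4]
opening: 0.199
turn [-0.0015 -0.0033 -0.0007] shift [-0.0016  0.0004  0.0012]
```

View pics/g2.png

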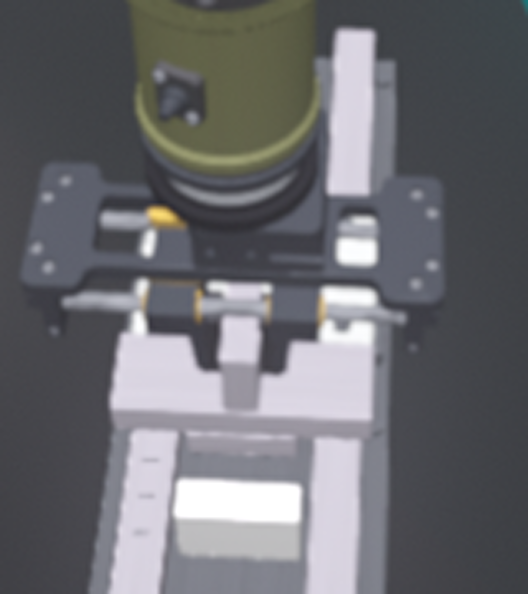

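The saddle hangs over the gap with its tongue (188–297) between the rails' inner edges (178–312). I'll lower it.

```bash
python3 -m pendant '[[[0,0,0],[-0.0015,0,0.006],0.1],[[0,0,0],[-0.0015,0,0.012],0.1],[[0,0,0],[-0.0015,0,0.018],0.1],[[0,0,0],[-0.0015,0,0.022],0.1],[[0,0,0],[-0.0015,0,0.022],0.1]]';python3 -m pendant '[[[0,0,0],[0,0,0.002],0.1],[[0,0,0],[0,0,0.004],0.1],[[0,0,0],[0,0,0.004],0.1]]';python3 -m pendant '[[[0,0,0],[0,0,0.001],0.1],[[0,0,0],[0,0,0.002],0.1],[[0,0,0],[0,0,0.002],0.1]]'; python3 to.py 0.5188 0.2024 0.084 6.4
```

```text
clock: 17.55
tool_pos: [0.5187, 0.2033, 0.0911]
eef_rot: [0.998, 0.056, 0.002, -0.001]
contact_force: [-0.7, -0.3, -4.1]
opening: 0.2
clock: 17.85
tool_pos: [0.519, 0.2034, 0.0876]
eef_rot: [0.998, 0.056, 0.002, -0.001]
contact_force: [0.0, -0.5, -4.1]
opening: 0.206
clock: 18.15
tool_pos: [0.5191, 0.2034, 0.0857]
eef_rot: [0.998, 0.056, 0.002, -0.001]
contact_force: [0.8, 0.4, -4.6]
opening: 0.202
turn [-0.002  -0.0044  0.0004] shift [-0.0004  0.001   0.0017]
```

```bash
for i in 1 2 3; do python3 -m pendant '[[[0,0,0],[0,0,0.0007],0.1],[[0,0,0],[0,0,0.0007],0.1]]'|grep -E "pos|force";done
```

```text
tool_pos: [0.5191, 0.2034, 0.085]
contact_force: [0.1, 0.2, -3.3]
tool_pos: [0.5192, 0.2035, 0.0844]
contact_force: [-0.4, 1.2, -3.3]
tool_pos: [0.5195, 0.2035, 0.0841]
contact_force: [-0.4, 0.1, 1.0]
```

```bash
python3 -m pendant '[[[0,0,0],[0,0,0.0004],0.1],[[0,0,0],[0,0,0.0004],0.1]]';python3 -m pendant '[[[0,0,0],[0,0,0],0.25],[[0,0,0],[0,0,0],0.3],[[0,0,0],[0,0,0],0.4],[[0,0,0],[0,0,0],0.5],[[0,0,0],[0,0,0],0.6],[[0,0,0],[0,0,0],0.6],[[0,0,0],[0,0,0],0.6],[[0,0,0],[0,0,0],0.6]]'
python3 -m pendant '[[[0,0,0],[0,0,-0.005],0.6],[[0,0,0],[0,0,-0.015],0.6],[[0,0,0],[0,0,-0.03],0.6],[[0,0,0],[0,0,-0.05],0.6],[[0,0,0],[0,0,-0.08],0.6],[[0,0,0],[0,0,-0.12],0.6],[[0,0,0],[0,0,-0.15],0.6],[[0,0,0],[0,-0.03,-0.15],0.6],[[0,0,0],[0,-0.07,-0.15],0.6],[[0,0,0],[0,-0.11,-0.15],0.6]]';python3 -m pendant '[[[0,0,0],[0.0,-0.04,0],0.6],[[0,0,0],[0,-0.08,0],0.6],[[0,0,0],[0,-0.12,0],0.6],[[0,0,0],[0,-0.15,0],0.6],[[0,0,0],[0,-0.15,0],0.6]]'
python3 - <<'E'
from h import *
s=r.snapshot("top");t=r.snapshot("side")
show(s,(95,170,295,270),4,"pics/a.png");show(t,(180,220,340,420),2.5,"pics/b.png")
a=cv2.imread("pics/a.png");b=cv2.imread("pics/b.png")
cv2.imwrite("pics/fin.png",np.hstack([cv2.copyMakeBorder(cv2.resize(a,(400,200),interpolation=cv2.INTER_AREA),0,300,0,0,0),b]))
E
```

```text
clock: 18.95
tool_pos: [0.5196, 0.2035, 0.0838]
eef_rot: [0.998, 0.056, 0.003, -0.001]
contact_force: [1.4, -0.5, 4.0]
opening: 0.196
clock: 19.75
tool_pos: [0.5191, 0.2034, 0.0833]
eef_rot: [0.998, 0.056, 0.002, -0.001]
contact_force: [-0.7, -0.2, -0.0]
opening: 0.595
clock: 20.75
tool_pos: [0.5063, 0.3131, 0.2351]
eef_rot: [0.998, 0.055, 0.003, -0.002]
contact_force: [0.7, 0.2, 0.2]
opening: 0.603
clock: 21.25
tool_pos: [0.4863, 0.4676, 0.2342]
eef_rot: [0.998, 0.06, 0.002, -0.004]
contact_force: [-0.8, -0.3, 0.6]
opening: 0.599
```

View pics/fin.png

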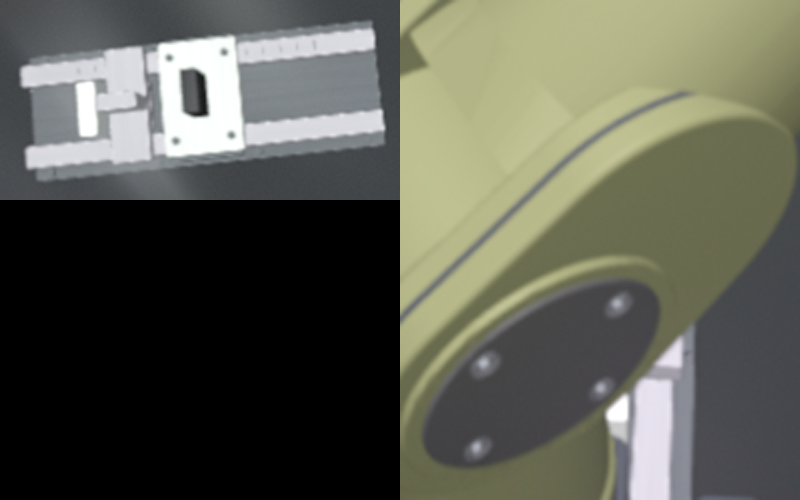

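View pics/a.png

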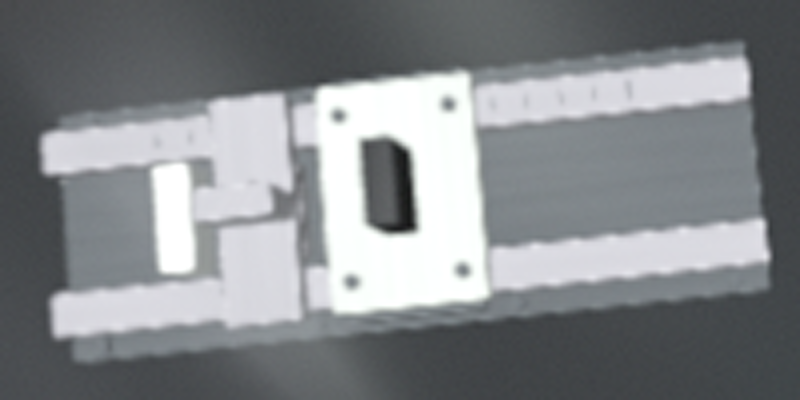

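The saddle's crossbar (210–300, 95–328) lies across both rails in the gap. The tell-tale and carriage pixels have not changed. One numeric check, then I'll hand in.

```bash
python3 - <<'E'
from h import *
s=r.snapshot("top")
P=cast(s,np.array([(210,100),(282,95),(300,320),(225,328)])/4+np.array((95,170)),.062)[:,:2]
c=P.mean(0);a=np.radians(96.4);d=np.array([np.cos(a),np.sin(a)]);n=np.array([d[1],-d[0]])
print(c,[np.linalg.norm(P[i]-P[(i+1)%4]).round(3) for i in range(4)],"rear clr",(c-[.5235,.1631])@d-.022,"front clr",([.5140,.2416]-c)@d-.022,"lateral",(c-[.5188,.2024])@n)
print(r.finish_job())
E
```

```text
[0.51769523 0.20306195] [np.float64(0.042), np.float64(0.13), np.float64(0.043), np.float64(0.132)] rear clr 0.018359954378945047 front clr 0.01670978213112187 lateral -0.0010240990637697467
the job is handed in; nothing more can be done
None
```

I slid the carriage gently in +y until it bound, drew it back, and set the steel saddle in the gap with its tongue between the rails. I let go, backed the arm clear and handed the job in at about 21 s.

- **Bind:** the running force was about 2–3 N. I stopped at about 8 N, roughly 5 N over and an estimated 6 mm into the tight place, well short of forcing it.
- **Gap:** the overhead camera gave 79 mm between carriage and tell-tale. The tell-tale and carriage looked unmoved after the saddle went in.
- **Saddle:** contact came at the expected height, with a light touch of 4 N or less. The last overhead check showed about 18 mm clear of the carriage and 17 mm clear of the tell-tale. The saddle was about 1 mm off the middle line and square to the rails.
- **Not confirmed:** the arm blocked the final side view, so the seating rests on the overhead picture plus the height and force readings.

I did not touch the other things on the bench, including the green and turquoise look-alikes.

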